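# Fold the pill box shut with one stroke of the fingertip

## Robot

A 7-joint arm with a two-finger parallel gripper is mounted at the origin on a cart in front of the work surface, level with it; the furniture and walls round the work are solid. World frame = base frame: x ahead of the robot, y to its left, z up, the work surface at z = 0. Lengths are in m, angles in rad, forces in N, time in s.
With the tool pointing down it reaches from about 0.4 to 0.85 m from the base axis. Payload 6.9 kg.
Tool frame: the origin (TCP) lies midway between the tips of the shut fingers; the grasp point (between the pads) lies 19 mm behind it; z points along the fingers, x is the direction in which the jaws open and shut, and the axes are right-handed (so a half turn about z gives the same grasp; the last joint's range is limited). The gripper opens to 85 mm and grips with 20 to 120 N. Pads are 22 mm wide; open, the fingers measure 114 mm over their backs; the gripper's body (76 mm by 85 mm) begins 54 mm behind the grasp point. The pads swing forward as they close: fully open they stand 13 mm farther back than shut.
Start: joints at [-1.139, 0.507, -0.238, 1.5, 0.126, 1.149, -0.155], TCP at [0.201, 0.592, 0.207] pointing down, gripper open.
Joint ranges: [-3.08, 3.08], [-0.24, 2.05], [-1.43, 1.35], [0, 2.5], [-1.52, 4.66], [0.17, 1.96], [-2.89, 2.89]. Speed limits (rad/s): [2.39, 2.39, 3.14, 3.14, 3.14, 3.14, 3.14].

## Interface

Orientations are given as a unit quaternion [w, x, y, z].
In Python, from station import bot gives the robot as it stands.
- The arm moves only by the tool carry_out, never from a script. Its argument "plan" is a list of rows, each a list of 4 numbers: the shift along the tool's x, y, z in m, then the turn about the tool's z in degrees. In form: [[tx, ty, tz, yaw], ...]. A call has 1 to 12 rows; each row shifts and turns the pose as measured when the row begins, along the tool's axes as they then stand; what a row does not reach is not made up. A row lasts 1/12 s, in which the tool goes at most 41.7 mm and 7.16 degrees, less where a joint would pass 70% of its speed; a pose out of reach is approached as far as the arm can. A call is refused whole if a number of a shift passes 0.0417 or a number of a turn 7.16, either way. A call with a gripper value outside its range is refused whole. "claw" is the finger opening in m, from 0 to 0.0854, set as the call begins (left out, the last holds). The fingers move at their own pace and stop on an object; "squeeze" is the grip in N (left out, the last holds). Time passes only in rows, so rows that do not move let the fingers close. It gives the time, the measured TCP pose, the force and the opening at its end, in the units of the state.
- bot.get_obs(): the state, without advancing time (a new reading comes with each control period).
- bot.get_image(name): name is "side" or "top" or "wrist"; returns a dict with "color" (400x640x3 uint8, blue, green, red), "mtx" (3x3 intrinsics, pixels), "k1" (the pictures are not rectified: a ray, as slopes to the right and down, at radius r is drawn at 1 + k1 r^2 times it, then the intrinsics apply), "extrinsics" (4x4, takes a point from camera to world coordinates). Camera axes: x right, y down, z forward; pixel columns grow to the right and rows downward; lengths in m; the calibration is good to about 2 mm. A picture is of the moment at which its call begins. There is no depth.
- bot.sign_off(): hands the job in, once; it reports no verdict.
The state is a dict: "t": time; "joints": joint angles; "joint_velocities": joint speeds; "tau": joint torques, N m; "tcp_pos": TCP position; "orientation": TCP orientation; "wrist_force": force on the tool from outside, world axes, zero at the start; "wrist_torque": the same for the moment, N m; "opening": opening from 0.0 (shut) to 1.0 (fully open).
Only numpy, scipy, OpenCV 4.12 (cv2) and the standard library are available. Lean on these libraries where they do the work, as an engineer would, in place of code of your own. Each camera call takes 0.05 s, during which the arm holds its last target. There are 200 camera calls.

## Task

Shut the five open lids of the long pill box by running the fingertips low and gently along the row, beginning at the left end where the lids' hinges lead, so that the lids fold down one after another in a single stroke without lifting away part-way. At the end every lid lies flat; do not grasp, lift or shove the box, and leave the mug, tape, keys and peg alone.

Things in the scene. Friction and masses are not known exactly. Their poses are not given: they have to be found in the camera images.
- pill_box: loose grey plastic long narrow pill box, 52 x 163 x 30 mm (33.5 mm high over shut lids), about 0.5 kg, upright on the worktop. Origin: centre of its underside; x across (52 mm), y along the row of five compartments (163 mm), z up. Five white lids stand open in a row 31 mm apart, lid 1 at the +y end (robot's left), lid 5 at the -y end. The robot's side is -x
- row_start (a point): point fixed on the box over the hinge of lid 1, on the middle line of the row, at the height of the shut lids' tops (33.5 mm over the worktop). Each lid is a flat plate 46 (x) x 28 (y) x 3 mm hinged along its +y edge at rim height (30.5 mm): a fingertip passing just over this height towards the box's -y meets each lid's back and folds it down; towards +y it would catch under them
- row_end (a point): point fixed on the box where the free edge of lid 5 comes to lie when shut, on the middle line of the row, 152 mm from row_start along the box's -y, same height. The lids are stiff: they stay where they are left (about 0.15 N at the free edge moves one) and neither fall nor spring back
- lid1 (a joint): hinge of lid 1 of 5, counted from the box's +y end: 0 = shut flat, grows as it opens, 1.6 rad = the stop, just past upright
- lid2 (a joint): hinge of lid 2 of 5, counted from the box's +y end: 0 = shut flat, grows as it opens, 1.6 rad = the stop, just past upright
- lid3 (a joint): hinge of lid 3 of 5, counted from the box's +y end: 0 = shut flat, grows as it opens, 1.6 rad = the stop, just past upright
- lid4 (a joint): hinge of lid 4 of 5, counted from the box's +y end: 0 = shut flat, grows as it opens, 1.6 rad = the stop, just past upright
- lid5 (a joint): hinge of lid 5 of 5, counted from the box's +y end: 0 = shut flat, grows as it opens, 1.6 rad = the stop, just past upright
- mug_tea: striped mug, 83 x 116 x 100 mm, loose, origin at the centre of its underside; a bystander behind the pill box
- tape_roll: beige roll of tape lying flat, 93 x 92 x 25 mm, loose, origin at the centre of its underside; a bystander behind the pill box
- house_keys: bunch of keys with an orange tag lying flat, 91 x 119 x 8 mm, loose, origin at the centre of its underside; a bystander past the right (-y) end of the pill box
- peg_b: wooden clothes peg lying flat, 15 x 72 x 12 mm, loose, origin at the centre of its underside; a bystander on the worktop's front strip, to the left of the pill box

How it is judged:
By the outcome, as a careful person would: the job done as asked, in the order asked, and still so for the second after the job is handed in, with the robot touching nothing.
It also fails if it takes over 35 s, if anything falls off the work surface, if the arm or the gripper's body presses on something with over 40 N, if the wrist force passes 120 N, or if a joint passes its speed limit or range.

## Working session

There is one attempt and no reset: what is moved stays moved. The work goes in short steps, Python scripts to look and compute and a tool call to move; the robot and the scene stay as the last step left them, time stands still between calls to the robot, and variables do not carry over. Pictures are saved under pics/ and viewed, about 8 in all and at most 12, crops included, and the job is handed in when it is done.

Besides the shell and the picture viewer there is one more tool, called after ">>>" as a command line: name --pt "numbers of a row" for each row, then --argument value for the rest. carry_out: Moves the arm, as the interface text tells. Its arguments: {"type":"object","properties":{"plan":{"type":"array","items":{"type":"array","items":{"type":"number"}}},"claw":{"type":"number"},"squeeze":{"type":"number"}},"required":["plan"]}

```bash
mkdir -p pics; ls; python3 - <<'E'
from station import bot
import cv2
o=bot.get_obs()
for k,v in o.items(): print(k,v)
for n in("top","side"):
    d=bot.get_image(n); cv2.imwrite(f"pics/{n}1.png",d["color"]); print(n,d["mtx"],d["k1"],d["extrinsics"])
E
```

```text
pics
t 0.0
joints [-1.13849077  0.50837158 -0.23750208  1.50114479  0.12569021  1.14887179
 -0.15479895]
joint_velocities [ 0.00075946 -0.00103753  0.00087472  0.00010405  0.00039938  0.00054194
  0.00026508]
tau [-1.00462935e-04 -6.20595574e+01 -2.18685709e+00 -2.49650288e+01
  1.24871044e-02  1.19625431e-02  2.11739746e-05]
tcp_pos [0.20054457 0.5913771  0.20610382]
orientation [ 5.38660812e-04  8.12718322e-01  5.82656083e-01 -7.26295761e-04]
wrist_force [ 0.45417087 -0.19927716  0.40889755]
wrist_torque [-0.02662073  0.08758345 -0.02386825]
opening 0.9979533295131299
top [[507.59289663   0.         323.59498115]
 [  0.         507.59289663 196.15276618]
 [  0.           0.           1.        ]] -0.0009622878940763783 [[ 0.01342209 -0.97988316  0.19912016  0.313299  ]
 [-0.99983471 -0.01070982  0.01469214 -0.05129373]
 [-0.01226404 -0.19928445 -0.97986494  1.29197937]
 [ 0.          0.          0.          1.        ]]
side [[365.65500942   0.         319.89605097]
 [  0.         365.65500942 200.72207562]
 [  0.           0.           1.        ]] -0.011673302080835888 [[-0.99898792  0.0216498  -0.03942625  0.58008954]
 [ 0.04448855  0.6047304  -0.79518671  0.62878712]
 [ 0.00662662 -0.79613593 -0.60508154  0.59406133]
 [ 0.          0.          0.          1.        ]]
```

View pics/top1.png

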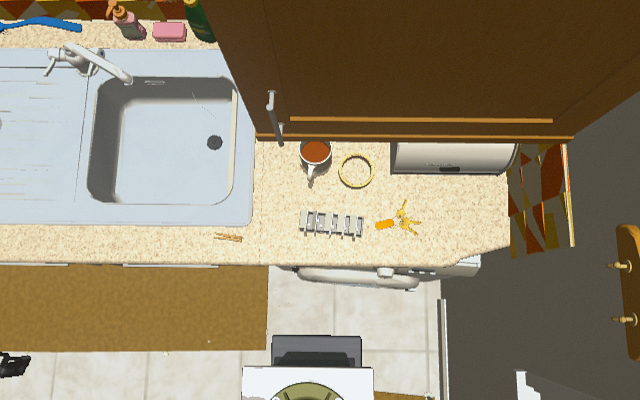

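View pics/side1.png

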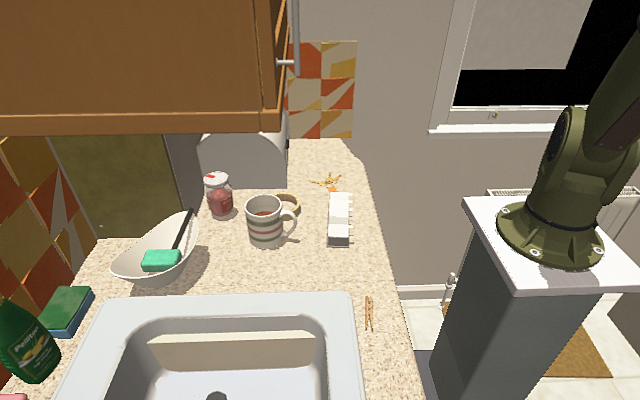

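The top picture shows the box at about (332,223), with the mug at (315,155), tape at (356,170), keys at (400,220) and peg at (228,237). The wall cupboard overhangs behind row 140. The side picture shows the box at about (340,220). I'll enlarge both.

```bash
python3 - <<'E'
import cv2,numpy as np
a=cv2.imread("pics/top1.png")[195:255,285:385]; b=cv2.imread("pics/side1.png")[180:260,300:380]
a=cv2.resize(a,None,fx=5,fy=5,interpolation=cv2.INTER_CUBIC); b=cv2.resize(b,None,fx=3.5,fy=3.5,interpolation=cv2.INTER_CUBIC)
im=np.zeros((580,500,3),np.uint8); im[:300]=a; im[300:580,:280]=b
cv2.imwrite("pics/crop1.png",im)
E
```

```text
(no output)
```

View pics/crop1.png

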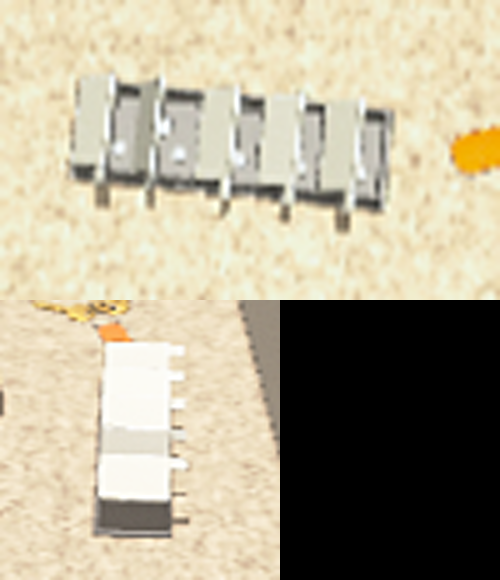

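The crop shows the lids leaning part-way towards -y, with lid 2 more upright. The box's base front runs from crop (70,178) to (383,210), and the side view shows the +y end's base corners at crop (97,535) and (170,535). Next I'll work out the pose.

```bash
cat > h.py <<'E'
import numpy as np,cv2
from station import bot
def ray(d,u,z):
    k=np.array([d["k1"],0,0,0]); p=cv2.undistortPoints(np.array([[u]],float),d["mtx"],k)[0,0]
    E=d["extrinsics"]; r=E[:3,:3]@[p[0],p[1],1]; return E[:3,3]+r*(z-E[2,3])/r[2]
def proj(d,P):
    E=np.linalg.inv(d["extrinsics"]); q=(E[:3,:3]@np.array(P,float).T).T+E[:3,3]
    return cv2.projectPoints(q,np.zeros(3),np.zeros(3),d["mtx"],np.array([d["k1"],0,0,0]))[0][:,0]
E
python3 - <<'E'
from h import *
t=bot.get_image("top");s=bot.get_image("side")
f=lambda x,y:(x/5+285,y/5+195)
for n,u,z in(("FL base",f(71,180),0),("FR base",f(383,211),0),("FR rim",f(383,198),.03),("BR rim",f(393,108),.03),("FL rim",f(72,166),.03),("BL rim",f(78,76),.03)): print(n,ray(t,u,z).round(4))
g=lambda x,y:(x/3.5+300,(y-300)/3.5+180)
for n,u,z in(("+y base back",g(97,535),0),("+y base front",g(170,536),0),("rim back",g(101,498),.03),("rim front",g(170,500),.03)): print(n,ray(s,u,z).round(4))
for n,u in(("tag",(375,225)),("mug handle",(310,185)),("peg",(243,238)),("counter front",(300,263))): print(n,ray(t,u,0).round(3))
E
```

```text
FL base [0.484  0.0294 0.    ]
FR base [ 0.47   -0.1304  0.    ]
FR rim [ 0.4728 -0.1286  0.03  ]
BR rim [ 0.5184 -0.1337  0.03  ]
FL rim [0.4871 0.0272 0.03  ]
BL rim [0.5329 0.0252 0.03  ]
+y base back [0.5313 0.0251 0.    ]
+y base front [0.4833 0.0279 0.    ]
rim back [0.5291 0.0219 0.03  ]
rim front [0.4847 0.0255 0.03  ]
tag [ 0.502 -0.165  0.   ]
mug handle [0.605 0.004 0.   ]
peg [0.464 0.173 0.   ]
counter front [0.403 0.025 0.   ]
```

>>> carry_out --pt "0 0 0 -6.75" --pt "0 0 0 -6.75" --pt "-0.015 0.012 0 0" --pt "-0.026 0.02 0 0" --pt "-0.026 0.02 0 0" --pt "-0.026 0.02 0 0" --pt "-0.026 0.02 0 0" --pt "-0.026 0.02 0 0" --pt "-0.026 0.02 0 0" --pt "-0.026 0.02 0 0" --pt "-0.026 0.02 0 0" --pt "-0.026 0.02 0 0" --claw 0 --squeeze 20

```text
t: 1.2
tcp_pos: [0.3717, 0.3237, 0.2024]
orientation: [-0.002, 0.729, 0.684, -0.003]
wrist_force: [0.6, 0.0, 0.2]
opening: 0.0
```

>>> carry_out --pt "-0.026 0.019 0 0" --pt "-0.026 0.019 0 0" --pt "-0.026 0.019 0 0" --pt "-0.026 0.019 0 0" --pt "-0.026 0.019 0 0" --pt "-0.026 0.019 0 0" --pt "-0.026 0.019 0 0" --pt "-0.012 0.01 0 0" --pt "0 0 0 0" --pt "0 0 0 0"

```text
t: 2.03
tcp_pos: [0.5099, 0.1001, 0.2014]
orientation: [-0.0, 0.734, 0.68, -0.003]
wrist_force: [-0.2, 0.0, -0.1]
opening: 0.002
```

```bash
python3 - <<'E'
from h import *
o=bot.get_obs(); print(o["tcp_pos"],o["orientation"],o["wrist_force"])
d=bot.get_image("wrist"); print(d["extrinsics"].round(3)); cv2.imwrite("pics/w1.png",d["color"])
E
```

```text
[0.50992654 0.10014697 0.20140247] [-3.42763039e-04  7.33518634e-01  6.79660620e-01 -3.42593420e-03] [-0.22311696  0.03389934 -0.14458792]
[[ 0.076  0.947  0.313  0.429]
 [ 0.997 -0.07  -0.029  0.107]
 [-0.005  0.314 -0.949  0.369]
 [ 0.     0.     0.     1.   ]]
```

View pics/w1.png

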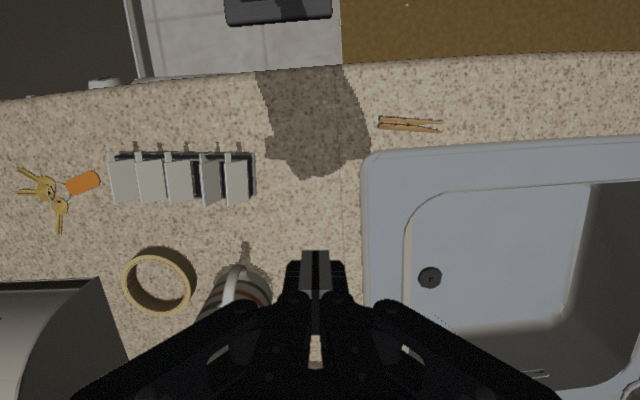

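The wrist picture shows the box from (110,152) to (255,205), with lid 1 at the right. The fingertips are at (316,270), and the mug and tape are below. I'll overlay the pose model to check it.

```bash
cat >> h.py <<'E'
def overlay(d,c,yaw,roi,s):
    a=np.radians(yaw);R=np.array([[np.cos(a),-np.sin(a)],[np.sin(a),np.cos(a)]])
    im=cv2.resize(d["color"],None,fx=s,fy=s,interpolation=cv2.INTER_CUBIC)
    for z,col in((0,(0,0,255)),(.030,(0,255,0))):
        p=np.array([[sx*.026,sy*.0815] for sx,sy in((-1,-1),(1,-1),(1,1),(-1,1))])@R.T+c
        q=proj(d,np.c_[p,np.full(4,z)]); cv2.polylines(im,[np.int32((q+.5)*s)],True,col,1)
    x,y,w,h=roi; return im[int(y*s):int((y+h)*s),int(x*s):int((x+w)*s)]
E
python3 - <<'E'
from h import *
c,y=(.503,-.0525),-5
A=overlay(bot.get_image("wrist"),c,y,(95,135,170,80),4)
B=overlay(bot.get_image("top"),c,y,(285,195,100,60),4.5)
im=np.zeros((600,700,3),np.uint8); im[:320,:680]=A; im[325:595,:450]=B; cv2.imwrite("pics/ov1.png",im)
E
```

```text
(no output)
```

View pics/ov1.png

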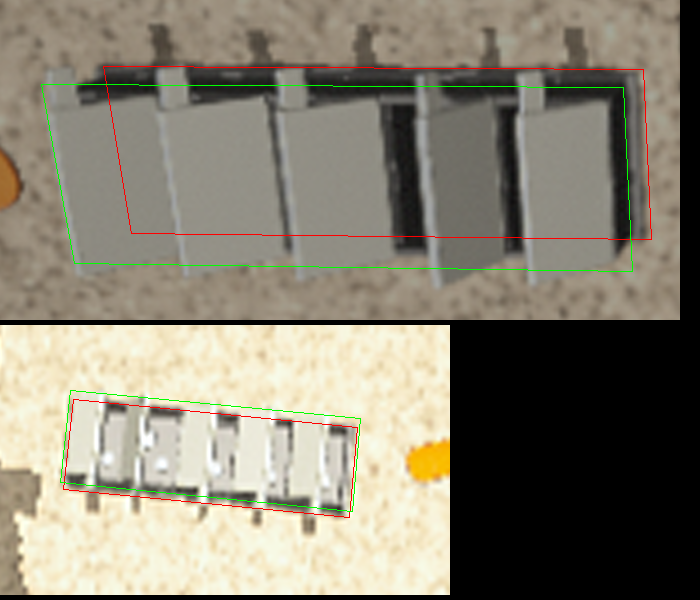

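The model fits within about 2 mm: centre (0.503,-0.0525), yaw -5°. Tool x is already along the row, so I'll lower beyond the +y end.

>>> carry_out --pt "0 0.002 0.025 0" --pt "0 0.002 0.03 0" --pt "0 0.002 0.03 0" --pt "0 0 0.03 0" --pt "0 0 0.025 0" --pt "0 0 0.012 0" --pt "0 0 0.005 0" --pt "0 0 0 0" --pt "0 0 0 0"

```text
t: 2.93
tcp_pos: [0.512, 0.1179, 0.0423]
orientation: [-0.002, 0.725, 0.689, 0.002]
wrist_force: [0.1, 0.6, 0.9]
opening: 0.001
```

>>> carry_out --pt "0 0.003 0.003 1.0" --pt "0 0.002 0.002 1.0" --pt "0 0 0.001 0" --pt "0 0 0 0" --pt "0 0 0 0"

```text
t: 3.35
tcp_pos: [0.5201, 0.1195, 0.0399]
orientation: [0.0, 0.737, 0.675, 0.005]
wrist_force: [0.6, -0.9, 0.1]
opening: 0.001
```

```bash
python3 - <<'E'
from h import *
for i in range(3):
    o=bot.get_obs(); print(o["tcp_pos"],o["orientation"],o["wrist_force"])
d=bot.get_image("side"); A=cv2.resize(d["color"][120:290,280:420],None,fx=3.5,fy=3.5,interpolation=cv2.INTER_CUBIC)
cv2.imwrite("pics/s2.png",A)
E
```

```text
[0.5201365  0.11949926 0.03987282] [6.49145902e-05 7.37438967e-01 6.75392552e-01 5.35410259e-03] [ 0.60397337 -0.86625384  0.09847423]
[0.5201365  0.11949926 0.03987282] [6.49145902e-05 7.37438967e-01 6.75392552e-01 5.35410259e-03] [ 0.60397337 -0.86625384  0.09847423]
[0.5201365  0.11949926 0.03987282] [6.49145902e-05 7.37438967e-01 6.75392552e-01 5.35410259e-03] [ 0.60397337 -0.86625384  0.09847423]
```

View pics/s2.png

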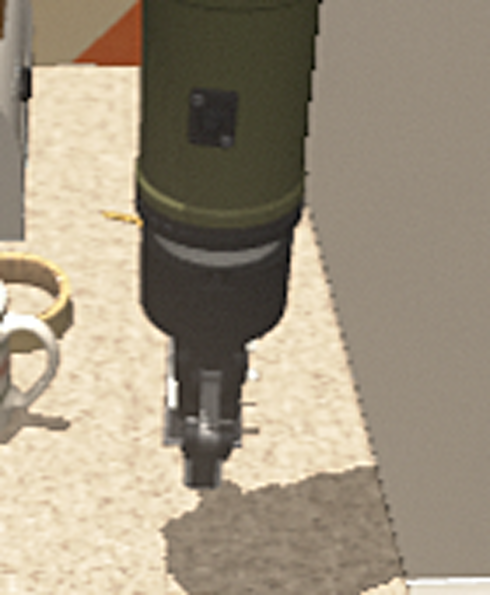

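>>> carry_out --pt "0 0 0.003 0" --pt "-0.01 0 0.001 0" --pt "-0.015 0 0 0" --pt "-0.015 0 0 0" --pt "-0.012 0 0 0" --pt "-0.006 0 0 0" --pt "0 0 0 0" --pt "0 0 0 0"

```text
t: 4.07
tcp_pos: [0.5141, 0.0558, 0.0348]
orientation: [0.0, 0.738, 0.675, 0.005]
wrist_force: [-1.0, 0.8, 0.9]
opening: 0.002
```

>>> carry_out --pt "-0.005 0 0 0" --pt "-0.005 0 0 0" --pt "-0.005 0 0 0" --pt "-0.005 0 0 0" --pt "-0.005 0 0 0" --pt "-0.005 0 0 0"

```text
t: 4.57
tcp_pos: [0.5116, 0.0266, 0.0346]
orientation: [-0.0, 0.736, 0.677, 0.006]
wrist_force: [0.5, -0.3, 0.1]
opening: -0.001
```

>>> carry_out --pt "-0.004 0 0 0" --pt "-0.004 0 0 0" --pt "-0.004 0 0 0" --pt "-0.004 0 0 0" --pt "-0.004 0 0 0" --pt "-0.004 0 0 0" --pt "0 0 0 0"

```text
t: 5.15
tcp_pos: [0.5092, -0.0016, 0.0343]
orientation: [0.0, 0.737, 0.676, 0.005]
wrist_force: [-0.1, -0.5, 0.3]
opening: -0.001
```

```bash
python3 - <<'E'
from h import *
o=bot.get_obs(); print(o["tcp_pos"],o["wrist_force"])
w=bot.get_image("wrist");s=bot.get_image("side")
A=cv2.resize(w["color"],None,fx=.9,fy=.9); B=cv2.resize(s["color"][160:260,290:390],None,fx=2.2,fy=2.2)
im=np.zeros((590,576,3),np.uint8); im[:360]=A; im[365:585,:220]=B
cv2.imwrite("pics/c3.png",im)
E
```

```text
[ 0.50918904 -0.00155291  0.03431088] [-0.12957034 -0.50440581  0.27205589]
```

View pics/c3.png

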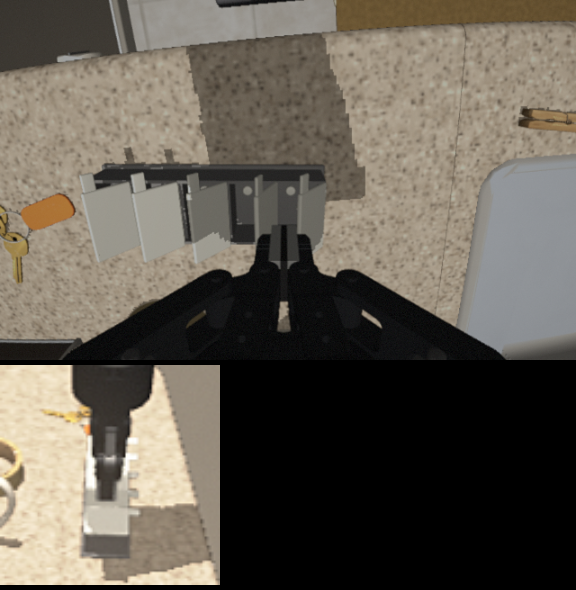

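Lid 1 spans about (302–325,180–245) beside the fingertips at (287,240), and its state is ambiguous. I'll project the model to check it.

```bash
python3 - <<'E'
from h import *
w=bot.get_image("wrist");s=bot.get_image("side")
c=np.array((.503,-.0525));u=np.array((.087,.996));v=np.array((.996,-.087))
o=bot.get_obs();print("tip",proj(w,[o["tcp_pos"]])*.9)
def lid(k,th):
    h=c+u*(.076-.031*(k-1)); f=h-u*.028*np.cos(th)
    return [[*(h+v*e),.032] for e in(-.023,.023)]+[[*(f+v*e),.032+.028*np.sin(th)] for e in(.023,-.023)]
S=3.2
a=cv2.resize(w["color"],None,fx=S,fy=S,interpolation=cv2.INTER_CUBIC); b=cv2.resize(s["color"],None,fx=S,fy=S,interpolation=cv2.INTER_CUBIC)
for im,d in((a,w),(b,s)):
    for th,col in((0,(0,255,0)),(1.0,(0,0,255))):
        cv2.polylines(im,[np.int32((proj(d,lid(1,th))+.5)*S)],True,col,1)
A=a[int(170*S):int(300*S),int(190*S):int(390*S)];B=b[int(185*S):int(260*S),int(300*S):int(380*S)]
A=A[:350];print(A.shape,B.shape)
im=np.zeros((600,640,3),np.uint8);im[:350,:A.shape[1]]=A[:,:640];im[355:355+B.shape[0],:B.shape[1]]=B[:245]
cv2.imwrite("pics/c4.png",im)
E
```

```text
tip [[285.02693865 219.23660899]]
(350, 640, 3) (240, 256, 3)
```

View pics/c4.png

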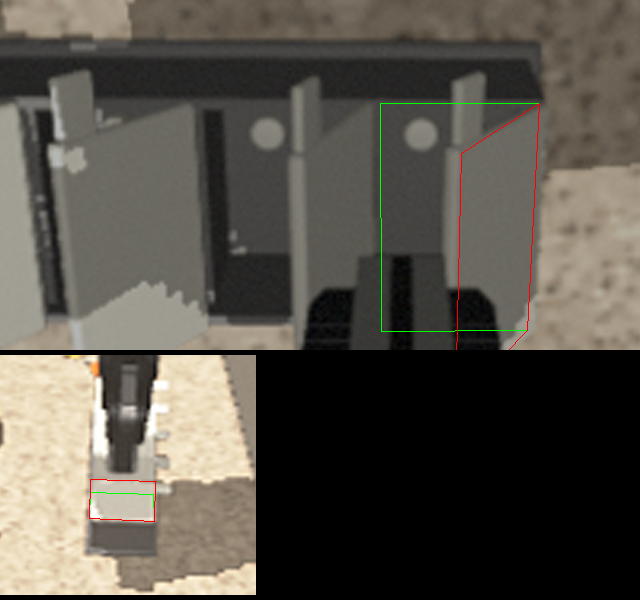

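Lid 1 still stands at about 1 rad: the red outline fits and its compartment is visible. So the fingers passed without folding it. I'll triangulate where the visible tip really is.

```bash
python3 - <<'E'
from h import *
w=bot.get_image("wrist");s=bot.get_image("side");t=bot.get_image("top")
o=bot.get_obs();P=o["tcp_pos"];print(P)
for dz in(0,.01,.02,.03): print(dz,*[proj(d,[P+[0,0,dz],P+[-.011,0,dz],P+[.011,0,dz]]).round(0).tolist() for d in(w,s)])
S=5
a=cv2.resize(w["color"][200:300,260:370],None,fx=S,fy=S,interpolation=cv2.INTER_CUBIC)[:,:400]
a=cv2.resize(w["color"][225:285,275:355],None,fx=S,fy=S,interpolation=cv2.INTER_CUBIC)
b=cv2.resize(s["color"][190:250,305:375],None,fx=S,fy=S,interpolation=cv2.INTER_CUBIC)
im=np.zeros((300,760,3),np.uint8);im[:,:400]=a;im[:,405:755]=b;cv2.imwrite("pics/c5.png",im)
E
```

```text
[ 5.09401385e-01 -2.13889489e-05  3.43650146e-02]
0 [[316.0, 244.0], [314.0, 226.0], [317.0, 260.0]] [[337.0, 228.0], [342.0, 228.0], [332.0, 229.0]]
0.01 [[316.0, 252.0], [314.0, 234.0], [318.0, 269.0]] [[337.0, 225.0], [342.0, 225.0], [332.0, 225.0]]
0.02 [[316.0, 261.0], [315.0, 242.0], [318.0, 279.0]] [[337.0, 222.0], [342.0, 222.0], [332.0, 222.0]]
0.03 [[317.0, 271.0], [315.0, 251.0], [318.0, 290.0]] [[337.0, 218.0], [342.0, 218.0], [332.0, 219.0]]
```

View pics/c5.png

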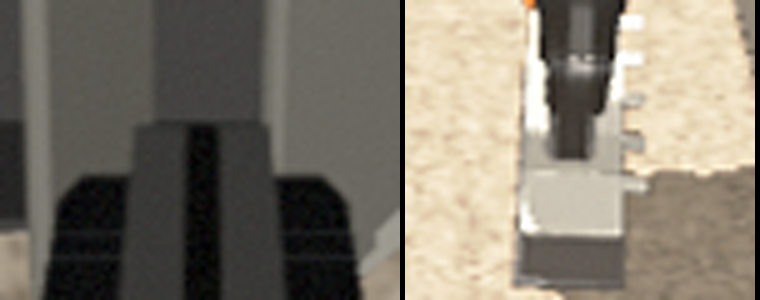

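Both views agree that the visible tips sit about 20 mm above the reported TCP, at roughly z=0.054. So this pass went just over the lids and touched nothing. I'll lift, go back past the +y end, and find the true tip height by gently touching bare worktop.

>>> carry_out --pt "0 0 -0.02 0" --pt "0 0 -0.025 0" --pt "0 0 -0.01 0" --pt "0.02 0 0 0" --pt "0.025 0 0 0" --pt "0.025 0 0 0" --pt "0.02 0 0 0" --pt "0 0 0.02 0" --pt "0 0 0.025 0" --pt "0 0 0.015 0" --pt "0 0 0 0" --pt "0 0 0 0"

```text
t: 6.5
tcp_pos: [0.5186, 0.0976, 0.0325]
orientation: [0.0, 0.735, 0.678, 0.008]
wrist_force: [0.1, -0.3, 0.6]
opening: -0.001
```

>>> carry_out --pt "0 0 0.005 0" --pt "0 0 0.005 0" --pt "0 0 0.004 0" --pt "0 0 0.003 0" --pt "0 0 0 0" --pt "0 0 0 0"

```text
t: 7.0
tcp_pos: [0.5207, 0.0973, 0.0169]
orientation: [0.002, 0.735, 0.678, 0.01]
wrist_force: [1.3, 0.2, -0.3]
opening: -0.001
```

```bash
python3 - <<'E'
from h import *
s=bot.get_image("side");P=bot.get_obs()["tcp_pos"];print(P)
for dz in(0,.01,.02): print(dz,proj(s,[P+[0,0,dz]]).round(1).tolist())
b=cv2.resize(s["color"][180:280,290:390],None,fx=5,fy=5,interpolation=cv2.INTER_CUBIC)
cv2.imwrite("pics/c6.png",b)
E
```

```text
[0.52070745 0.09730787 0.01693723]
0 [[334.9, 265.3]]
0.01 [[335.1, 262.0]]
0.02 [[335.2, 258.7]]
```

View pics/c6.png

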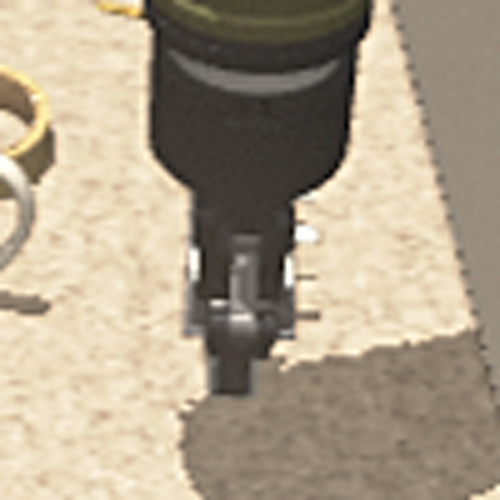

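The tip is seen at image row 259, about 19 mm above the reported TCP. I'll confirm by touching the table in small steps.

>>> carry_out --pt "0 0 0.006 0" --pt "0 0 0.006 0" --pt "0 0 0.006 0" --pt "0 0 0.006 0" --pt "0 0 0.003 0" --pt "0 0 0 0"

```text
t: 7.55
tcp_pos: [0.5216, 0.0976, -0.0126]
orientation: [0.002, 0.735, 0.678, 0.01]
wrist_force: [0.1, -0.0, -0.7]
opening: -0.002
```

Confirmed: the TCP reads -12.6 mm with no contact. I'll go on in 1 mm steps.

>>> carry_out --pt "0 0 0.0015 0" --pt "0 0 0.001 0" --pt "0 0 0 0"

```text
t: 7.8
tcp_pos: [0.5213, 0.0977, -0.0159]
orientation: [0.002, 0.735, 0.678, 0.01]
wrist_force: [-0.2, -0.3, 0.5]
opening: -0.001
```

>>> carry_out --pt "0 0 0.0015 0" --pt "0 0 0 0"

```text
t: 7.97
tcp_pos: [0.5215, 0.0977, -0.0173]
orientation: [0.002, 0.735, 0.678, 0.01]
wrist_force: [-1.0, 0.3, 0.3]
opening: 0.003
```

>>> carry_out --pt "0 0 0.001 0" --pt "0 0 0 0"

```text
t: 8.13
tcp_pos: [0.5217, 0.0978, -0.0181]
orientation: [0.002, 0.735, 0.678, 0.01]
wrist_force: [0.1, 0.4, 0.2]
opening: 0.004
```

>>> carry_out --pt "0 0 0.001 0" --pt "0 0 0 0"

```text
t: 8.3
tcp_pos: [0.5219, 0.0978, -0.019]
orientation: [0.002, 0.735, 0.678, 0.011]
wrist_force: [-0.5, 0.3, 0.3]
opening: 0.001
```

>>> carry_out --pt "0 0 0.001 0" --pt "0 0 0 0"

```text
t: 8.47
tcp_pos: [0.522, 0.0978, -0.02]
orientation: [0.002, 0.735, 0.678, 0.011]
wrist_force: [-0.8, 0.2, -0.5]
opening: 0.001
```

>>> carry_out --pt "0 0 0.001 0" --pt "0 0 0 0"

```text
t: 8.63
tcp_pos: [0.5221, 0.0978, -0.0211]
orientation: [0.002, 0.735, 0.678, 0.011]
wrist_force: [-0.8, -0.1, -0.0]
opening: 0.003
```

>>> carry_out --pt "0 0 0.001 0" --pt "0 0 0 0"

```text
t: 8.8
tcp_pos: [0.5221, 0.0978, -0.0222]
orientation: [0.002, 0.735, 0.678, 0.011]
wrist_force: [-0.6, -0.2, -0.4]
opening: -0.001
```

>>> carry_out --pt "0 0 0.001 0" --pt "0 0 0 0"

```text
t: 8.97
tcp_pos: [0.5221, 0.0978, -0.0233]
orientation: [0.002, 0.735, 0.678, 0.011]
wrist_force: [0.1, 0.1, 0.0]
opening: -0.002
```

>>> carry_out --pt "0 0 0.001 0" --pt "0 0 0 0"

```text
t: 9.13
tcp_pos: [0.5222, 0.0978, -0.024]
orientation: [0.002, 0.735, 0.678, 0.011]
wrist_force: [-1.1, 0.1, 2.0]
opening: -0.002
```

>>> carry_out --pt "0 0 0.001 0" --pt "0 0 0 0"

```text
t: 9.3
tcp_pos: [0.5223, 0.0978, -0.0238]
orientation: [0.002, 0.735, 0.678, 0.011]
wrist_force: [0.3, -0.2, 0.5]
opening: 0.001
```

>>> carry_out --pt "0 0 0.0015 0"

```text
t: 9.38
tcp_pos: [0.5225, 0.0979, -0.0243]
orientation: [0.003, 0.735, 0.678, 0.011]
wrist_force: [-7.5, -1.6, 34.0]
opening: 0.001
```

>>> carry_out --pt "0 0 0.0015 0"

```text
t: 9.47
tcp_pos: [0.5225, 0.0979, -0.0243]
orientation: [0.003, 0.735, 0.678, 0.011]
wrist_force: [-7.0, -1.9, 30.0]
opening: 0.001
```

Contact came at TCP z = -0.024, so the tips are 24 mm short of the reported TCP. The target TCP z for the stroke is about 0.0108. Backing off now.

>>> carry_out --pt "0 0 -0.004 0" --pt "0 0 -0.012 0" --pt "0 0 -0.013 0" --pt "0 -0.003 -0.006 0" --pt "0 -0.002 0 0" --pt "0 0 0 0"

```text
t: 9.97
tcp_pos: [0.5162, 0.098, 0.0117]
orientation: [0.003, 0.735, 0.678, 0.012]
wrist_force: [-0.6, 0.5, -0.1]
opening: 0.001
```

>>> carry_out --pt "-0.008 0 0 0" --pt "-0.012 0 0.0005 0" --pt "-0.012 0 0 0" --pt "-0.012 0 0 0" --pt "-0.006 0 0 0" --pt "0 0 0 0" --pt "0 0 0 0"

```text
t: 10.55
tcp_pos: [0.5094, 0.0401, 0.0072]
orientation: [0.002, 0.736, 0.677, 0.009]
wrist_force: [-0.7, -0.1, 1.3]
opening: 0.001
```

>>> carry_out --pt "0 0 -0.003 0" --pt "0 0.001 -0.001 0" --pt "0 0 0 0" --pt "0 0 0 0"

```text
t: 10.88
tcp_pos: [0.5106, 0.0408, 0.0115]
orientation: [0.002, 0.736, 0.677, 0.009]
wrist_force: [0.0, 0.3, -0.2]
opening: 0.001
```

>>> carry_out --pt "-0.004 0 0 0" --pt "-0.004 0 0 0" --pt "-0.004 0 0 0" --pt "-0.004 0 0 0" --pt "-0.004 0 0 0" --pt "-0.004 0 0 0"

```text
t: 11.38
tcp_pos: [0.5089, 0.0173, 0.0115]
orientation: [0.002, 0.735, 0.678, 0.01]
wrist_force: [0.5, 0.4, 0.4]
opening: -0.001
```

>>> carry_out --pt "-0.004 0 0.0003 0" --pt "-0.004 0 0.0003 0" --pt "-0.004 0 0 0" --pt "-0.004 0 0 0"

```text
t: 11.72
tcp_pos: [0.5073, -0.0012, 0.0105]
orientation: [0.002, 0.735, 0.678, 0.01]
wrist_force: [0.3, 2.3, 0.8]
opening: -0.001
```

```bash
python3 - <<'E'
from h import *
w=bot.get_image("wrist");s=bot.get_image("side");print(bot.get_obs()["tcp_pos"])
S=4
a=cv2.resize(w["color"][150:290,170:370],None,fx=S,fy=S,interpolation=cv2.INTER_CUBIC)
a=a[:,:790]
b=cv2.resize(s["color"][190:260,300:380],None,fx=3.4,fy=3.4,interpolation=cv2.INTER_CUBIC)
a=a[:360];b=b[:236]
im=np.zeros((600,790,3),np.uint8);im[:360]=a;im[362:362+b.shape[0],:b.shape[1]]=b;cv2.imwrite("pics/c7.png",im)
E
```

```text
[ 0.50723371 -0.00166182  0.01052978]
```

View pics/c7.png

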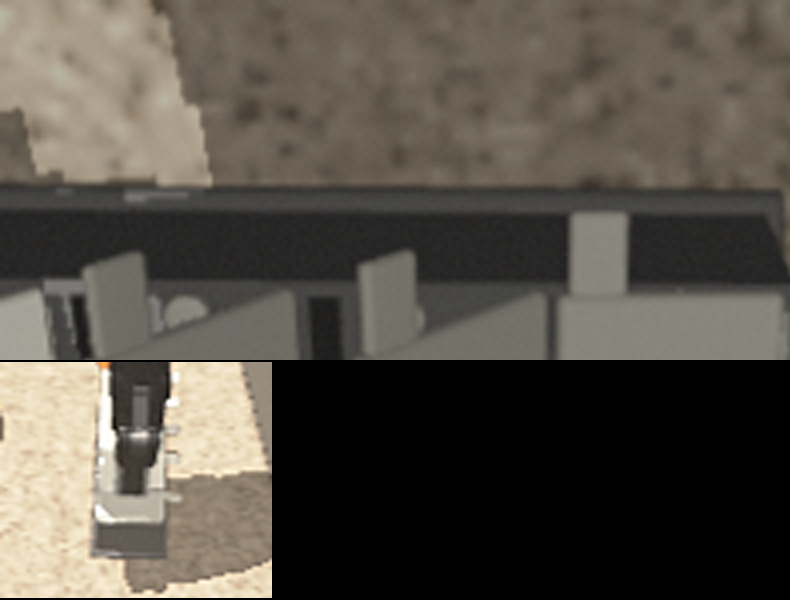

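Lid 1 is now flat, and the tips are at the root of lid 2. I'll ease slightly higher at each hinge and lower again near each free edge, staying in contact throughout.

>>> carry_out --pt "-0.003 0 -0.0012 0" --pt "-0.004 0 0 0" --pt "-0.004 0 0 0" --pt "-0.004 0 0.0005 0" --pt "-0.004 0 0.0005 0" --pt "-0.004 0 0 0"

```text
t: 12.32
tcp_pos: [0.5054, -0.0257, 0.0106]
orientation: [0.002, 0.735, 0.678, 0.01]
wrist_force: [0.2, -0.1, -0.8]
opening: -0.001
```

>>> carry_out --pt "-0.004 0 0.0003 0" --pt "-0.003 0 -0.0008 0" --pt "-0.004 0 -0.0004 0" --pt "-0.004 0 0 0" --pt "-0.004 0 0 0" --pt "-0.004 0 0.0005 0" --pt "-0.004 0 0.0005 0" --pt "-0.004 0 0.0003 0"

```text
t: 12.98
tcp_pos: [0.5025, -0.0603, 0.0098]
orientation: [0.002, 0.735, 0.678, 0.01]
wrist_force: [0.4, 0.2, 0.1]
opening: 0.002
```

>>> carry_out --pt "-0.003 0 -0.0012 0" --pt "-0.004 0 -0.0005 0" --pt "-0.004 0 0 0" --pt "-0.004 0 0 0" --pt "-0.004 0 0 0" --pt "-0.004 0 0.0003 0" --pt "-0.004 0 0.0003 0"

```text
t: 13.57
tcp_pos: [0.5, -0.0902, 0.0106]
orientation: [0.002, 0.735, 0.678, 0.01]
wrist_force: [0.0, 0.1, 0.7]
opening: -0.001
```

>>> carry_out --pt "-0.004 0 0 0" --pt "-0.003 0 -0.001 0" --pt "-0.004 0 0 0" --pt "-0.004 0 0 0" --pt "-0.004 0 0 0" --pt "-0.004 0 0.0004 0" --pt "-0.004 0 0.0004 0" --pt "-0.004 0 0.0003 0"

```text
t: 14.23
tcp_pos: [0.4972, -0.1246, 0.01]
orientation: [0.002, 0.735, 0.678, 0.01]
wrist_force: [-0.3, -0.5, 0.4]
opening: 0.0
```

Next I'll finish past row_end, then rise and go back over the row to look (fingers well above the lids).

>>> carry_out --pt "-0.004 0 0 0" --pt "-0.004 0 0 0" --pt "-0.004 0 0 0" --pt "-0.004 0 0 0" --pt "-0.004 0 0 0" --pt "0 0 -0.01 0" --pt "0 0 -0.025 0" --pt "0 0 -0.03 0" --pt "0 0 -0.03 0" --pt "0 0 -0.03 0" --pt "0 0 -0.02 0" --pt "0 0 0 0"

```text
t: 15.23
tcp_pos: [0.4908, -0.1486, 0.1635]
orientation: [-0.0, 0.735, 0.678, 0.009]
wrist_force: [0.8, -0.2, -1.7]
opening: 0.002
```

```bash
python3 - <<'E'
from h import *
o=bot.get_obs();print(o["t"],o["tcp_pos"],o["wrist_force"])
w=bot.get_image("wrist");s=bot.get_image("side");t=bot.get_image("top")
c,y=(.503,-.0525),-5
b=cv2.resize(s["color"][160:260,290:390],None,fx=3.2,fy=3.2,interpolation=cv2.INTER_CUBIC)
a=w["color"][100:380]; a=cv2.resize(a,None,fx=.97,fy=1)
a=w["color"][90:360]
T=overlay(t,c,y,(285,195,100,60),4)
im=np.zeros((600,760,3),np.uint8);im[:270,:640]=a;im[275:595,:320]=b;im[275:515,330:730]=T
cv2.imwrite("pics/c8.png",im);cv2.imwrite("pics/wfull.png",w["color"])
E
```

```text
15.2333 [ 0.49075251 -0.14862229  0.16351539] [ 0.77807717 -0.22705117 -1.67892555]
```

View pics/c8.png

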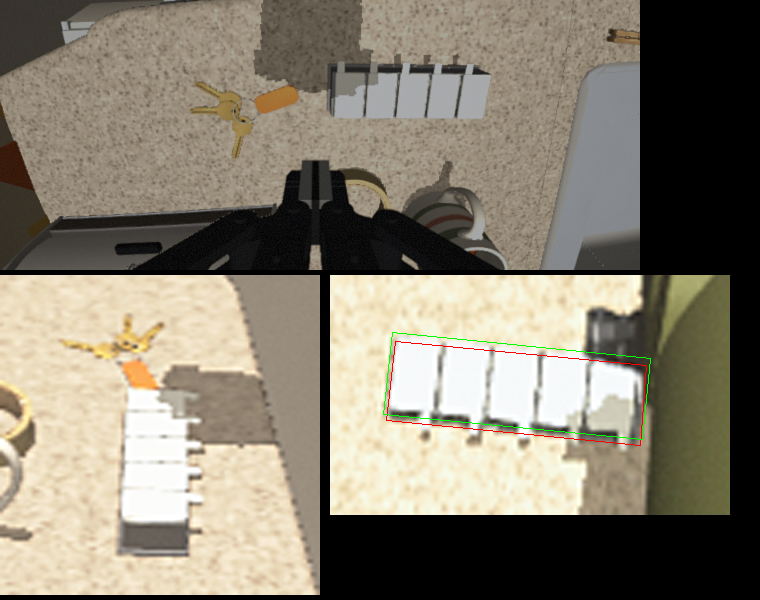

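```bash
python3 -c "
from station import bot
print(bot.sign_off())"
```

```text
the job is handed in; nothing more can be done
None
```

All five lids are shut. I ran the closed fingertips from the left end past row_end in one stroke, without lifting away, and handed the job in. The robot's clock read about 15 s in the last reading before hand-in.

- **Missed first pass:** my first pass was too high. The fingertips really sit about 24 mm short of the reported tool point. I lifted, went back to the left end and touched the bare worktop to find the true tip height. That touch peaked at about 34 N in the end-of-call readings. I then ran the real stroke about 0–2 mm above the shut-lid height.
- **Stroke force:** the readings between moves stayed around 2.3 N or less. I raised and lowered the tips by about a millimetre at each hinge to keep the push gentle.
- **Last checks:** the wrist, side and top pictures all show five flat lids. The box still matches its original outline to within about 2 mm. The keys, tape, mug and peg looked undisturbed where visible, and the gripper was about 15 cm above the worktop. Lid flatness was judged from the pictures and the tip height only, because there is no reading of the lid hinges.

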